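# Pack the table caddy and put the dish soap back on its stand

## Task

Pack the wooden caddy for the dinner table: someone has put the dish soap in its large bay, so stand the soap in the middle of the round steel stand, and stand the oil bottle in that large bay instead. Put the white salt mill in the middle mill bay (the one next to the narrow slot) and the dark pepper mill in the end bay nearest the robot, everything upright on the caddy's floor. Leave the narrow slot empty, leave the spice jar and the kitchen timer where they are, and do not knock anything over.

Things in the scene. Friction and masses are not known exactly. Their poses are not given: they have to be found in the camera images.
- caddy: Fixed open wooden caddy, 280 x 92 x 45 mm high, walls and floor 6 mm. Origin: centre of underside, z up, +x along its length, away from the robot. Four bays in a row on y = 0, 80 mm wide in y inside: end mill bay at x = -99 mm (70 mm long), middle mill bay x = -23 (70 long), narrow slot x = +33 (30 long, stays empty), large bottle bay at the far end x = +94 (80 long).
- soap_stand: Round flat dark steel stand for the dish soap, fixed to the worktop, 120 mm in diameter, 12 mm high, flat on top. Origin: centre of its underside; z up.
- dish_soap: Dish-soap bottle, clear and green plastic, oblong (48 mm in x, 77 in y), 241 mm high, 0.41 kg. Starts upright in the caddy's large bay. Body up to 209 mm; above it, on the bottle's axis, a round collar 34 mm in diameter from 210 to 225 mm and a nozzle 19 mm in diameter up to 241 mm. Origin: centre of underside; z up the bottle.
- oil_bottle: Oil bottle, dark green glass with a dark red cap, 61 mm in diameter, 267 mm high, 0.62 kg, upright on the worktop. Tapers above about 190 mm to a cap 32 mm in diameter (top 15 mm); can be gripped from above round the neck or cap, 235 to 260 mm up. Origin: centre of underside; z up the bottle.
- salt_mill: Salt mill with a pale white body and a pale grey steel head, round, 52 mm in diameter, 144 mm high, about 0.21 kg, standing upright on the worktop. The head, 48 mm in diameter, is its top 46 mm and does not come off. Origin: centre of its underside; z up.
- pepper_mill: Pepper mill with a dark, nearly black body and a pale grey steel head, otherwise like the salt mill: round, 52 mm in diameter, 144 mm high, about 0.21 kg; head 48 mm in diameter, its top 46 mm. Origin: centre of its underside; z up.
- spice_jar: Amber glass spice jar with a flat steel lid, round, 48 mm in diameter, 110 mm high, standing loose beside the mills; it has no place in the caddy and stays where it is. Origin: centre of its underside; z up.
- kitchen_timer: Kitchen timer, a low white and grey drum 62 mm in diameter, 43 mm high, loose on the left of the worktop; it stays where it is. Origin: centre of its underside; z up.

How it is judged:
At the end, for the whole second after the job is handed in: Salt mill in the middle mill bay, pepper mill in the near end bay, oil bottle in the large bay, each within 15 mm along and 18 mm across of the bay's centre and on its floor; soap on the stand within 18 mm of its middle; all upright within 0.12 rad and at rest (x of pepper_mill in the frame of caddy between -0.114 and -0.084 m and y of pepper_mill in the frame of caddy between -0.018 and 0.018 m and z of each of pepper_mill, salt_mill, oil_bottle in the frame of caddy below 0.012 m and angle between each of pepper_mill, salt_mill, oil_bottle, dish_soap's own z axis and vertical below 0.12 rad and linear speed of each of pepper_mill, salt_mill, oil_bottle, dish_soap below 0.02 m/s and x of salt_mill in the frame of caddy between -0.038 and -0.008 m and y of salt_mill in the frame of caddy between -0.018 and 0.018 m and x of oil_bottle in the frame of caddy between 0.079 and 0.109 m and y of oil_bottle in the frame of caddy between -0.018 and 0.018 m and horizontal distance between dish_soap and soap_stand below 0.018 m and z of dish_soap in the frame of soap_stand between 0.008 and 0.018 m); the robot touches nothing.
It fails at once if the spice jar is moved more than 30 mm or knocked over (distance of spice_jar from where it was at the start of the episode above 0.03 m or angle between spice_jar's own z axis and vertical above 0.5 rad).
It fails at once if the kitchen timer is moved more than 30 mm or knocked over (distance of kitchen_timer from where it was at the start of the episode above 0.03 m or angle between kitchen_timer's own z axis and vertical above 0.5 rad).
It fails at once if a bottle or mill is tipped over (more than about 45 degrees) (angle between any of dish_soap, oil_bottle, salt_mill, pepper_mill's own z axis and vertical above 0.8 rad).
It also fails if it takes over 106 s, if anything falls off the work surface, if the arm or the gripper's body presses on something with over 40 N, if the wrist force passes 120 N, or if a joint passes its speed limit or range.

## Robot

A 6-joint arm with a two-finger parallel gripper is mounted at the origin on a cart in front of the work surface, level with it; the furniture and walls round the work are solid. World frame = base frame: x ahead of the robot, y to its left, z up, the work surface at z = 0. Lengths are in m, angles in rad, forces in N, time in s.
With the tool pointing down it reaches from about 0.3 to 0.875 m from the base axis. Payload 6.4 kg.
Tool frame: the origin (TCP) lies on the centre line of the jaws, within the pads' length; the fingertips stand r.nose_length ahead of it and the grasp point (between the pads) is the TCP (r.nose_length is the distance from the TCP to the fingertips, in m); z points along the fingers, y is the line along which they close (so a half turn about z gives the same grasp; the last joint's range is limited). The gripper opens to 88 mm and grips with 3 to 60 N. Pads are 18 mm wide; open, the fingers measure 123 mm over their backs; the gripper's body (75 mm by 187 mm) begins 45 mm behind the grasp point.
Start: joints at [-1.312, 0.181, 1.607, -0, 1.354, -0.206], TCP at [0.258, -0.514, 0.229] pointing down, gripper open.
Joint ranges: [-2.99, 2.99], [-0.89, 2.07], [0.3, 2.58], [-1.14, 4.28], [0, 2.63], [-3.12, 3.12]. Speed limits (rad/s): [2.57, 2.57, 3.01, 3.14, 3.14, 3.14].

## Interface

Orientations are given as a unit quaternion [w, x, y, z].
In Python, from rig import r gives the robot as it stands.
- The arm moves only by the shell command python3 -m crank 'ROWS' [FORCE]. ROWS is JSON, a list that holds one entry, the list of rows, each a list of 7 numbers: the shift along the world's x, y, z in mm, then the turn, a rotation vector about the world's x, y, z in rad, then the opening, from 0 (shut) to 1 (fully open). A call has exactly 5 rows; each row shifts and turns the commanded pose from where the row before left it; what a row does not reach is not made up. A row lasts 1/10 s, in which the tool goes at most 50 mm and 8.59 degrees, less where a joint would pass 70% of its speed; a pose out of reach is approached as far as the arm can. A call is refused whole if a number of a shift passes 50 or a number of a turn 0.15, either way. A call with a gripper value outside its range is refused whole. The fingers move at their own pace and stop on an object; FORCE is the grip in N (left out, the last holds). Time passes only in rows, so rows that do not move let the fingers close, or fill a call up. It gives the time, the measured TCP pose, the force, the opening and the grip force at its end, in the units of the state.
- r.observe(): the state, without advancing time (a new reading comes with each control period).
- r.get_image(name): name is "side" or "top" or "wrist"; returns (picture, depth): 400x640x3 uint8, red, green, blue; 400x640 float32, m along the optical axis (not along the pixel's ray), 0 where there is no reading.
- r.calibration(name): a dict with "vertical_fov" (degrees; the focal length in pixels is half the picture's height over the tangent of half this angle, whatever the lens; pixels are square), "cx", "cy" (the principal point, pixels), "extrinsics" (4x4, takes a point from world to camera coordinates); the wrist camera has in their place "mount" (4x4, takes a point from camera to tool coordinates, whose origin is the TCP and whose axes are the flange's). Camera axes: x right, y down, z forward; pixel columns grow to the right and rows downward; lengths in m; the calibration is good to about 2 mm. A picture is of the moment at which its call begins: read the wrist's pose just before it. calibration takes no time and is no camera call.
- r.finish_job(): hands the job in; it is judged then, once.
The state is a dict: "time_s": time; "joint_positions": joint angles; "joint_velocities": joint speeds; "joint_efforts": joint torques, N m; "eef_pos": TCP position; "eef_rot": TCP orientation; "ft_force": force on the tool from outside, world axes, zero at the start; "torque": the same for the moment, N m; "grip_width": finger opening in m; "gripper_force": force on a finger pad.
Only numpy, scipy, OpenCV 4.12 (cv2) and the standard library are available. Lean on these libraries where they do the work, as an engineer would, in place of code of your own. Each camera call takes 0.05 s, during which the arm holds its last target. There are 200 camera calls.

## Working session

There is one attempt and no reset: what is moved stays moved. The work goes in short steps, Python scripts to look and compute and a shell command to move; the robot and the scene stay as the last step left them, time stands still between calls to the robot, and variables do not carry over. Pictures are saved under pics/ and viewed, at most 14 in all, crops included, and the job is handed in when it is done.

```bash
mkdir -p pics; ls; cat > h.py <<'E'
import numpy as np, cv2
from rig import r
from scipy.spatial.transform import Rotation as R
def cloud(name):
    s=r.observe(); im,d=r.get_image(name); c=r.calibration(name)
    f=im.shape[0]/2/np.tan(np.radians(c["vertical_fov"])/2)
    v,u=np.mgrid[:im.shape[0],:im.shape[1]]
    P=np.stack([(u-c["cx"])/f*d,(v-c["cy"])/f*d,d],-1)
    if name=="wrist":
        M=np.array(c["mount"]); q=s["eef_rot"]
        P=P@M[:3,:3].T+M[:3,3]; P=P@R.from_quat([q[1],q[2],q[3],q[0]]).as_matrix().T+s["eef_pos"]
    else:
        E=np.linalg.inv(np.array(c["extrinsics"])); P=P@E[:3,:3].T+E[:3,3]
    P[d<=0]=np.nan
    return im,d,P
E
python3 - <<'E'
from h import *
print(r.observe(), r.nose_length)
for n in("top","side"):
    im,d,P=cloud(n); cv2.imwrite(f"pics/{n}0.png",im[...,::-1]); np.savez(f"{n}0.npz",im=im,P=P)
    c=r.calibration(n); print(n,c)
E
```

```text
pics
{'time_s': 0.0, 'joint_positions': array([-1.31229312e+00,  1.81531265e-01,  1.60795541e+00, -1.91668050e-05,
        1.35379260e+00, -2.06314561e-01]), 'joint_velocities': array([-0.00182724,  0.00056105, -0.0003297 , -0.00092784, -0.0017781 ,
        0.00053088]), 'joint_efforts': array([-1.03986153e-03, -4.33871090e+01, -3.41853297e+01,  7.01709813e-02,
        3.86833737e-02, -1.37110119e-04]), 'eef_pos': array([ 0.25761404, -0.51347085,  0.22774106]), 'eef_rot': array([-8.42782936e-04,  9.73113576e-01,  2.30324243e-01, -3.13569290e-05]), 'ft_force': array([-0.97008686,  0.13928691,  1.05929755]), 'torque': array([0.01295511, 0.02678836, 0.00327616]), 'gripper_force': 0.0, 'grip_width': 0.0880065159981401} 0.019
top {'vertical_fov': 52.885395157908505, 'cx': 311.4428767268441, 'cy': 201.84276525014485, 'extrinsics': array([[-0.28737689, -0.95781138,  0.00344805,  0.27108267],
       [-0.92348452,  0.27611885, -0.26633575,  0.48023139],
       [ 0.25414734, -0.07972296, -0.96387415,  0.78266366],
       [ 0.        ,  0.        ,  0.        ,  1.        ]])}
side {'vertical_fov': 44.72223617937827, 'cx': 324.0894531597118, 'cy': 200.7395899235669, 'extrinsics': array([[ 9.99657012e-01, -2.61871153e-02, -3.06359634e-04,
        -5.34048227e-01],
       [-1.13243613e-02, -4.21684840e-01, -9.06671746e-01,
         1.07077870e-01],
       [ 2.36139303e-02,  9.06364237e-01, -4.21836760e-01,
         9.31289527e-01],
       [ 0.00000000e+00,  0.00000000e+00,  0.00000000e+00,
         1.00000000e+00]])}
```

View pics/top0.png

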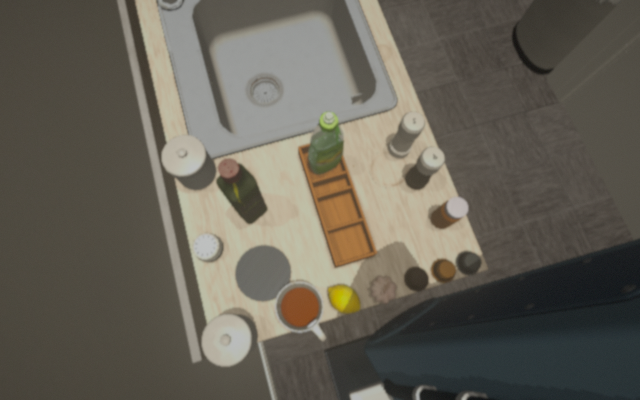

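View pics/side0.png

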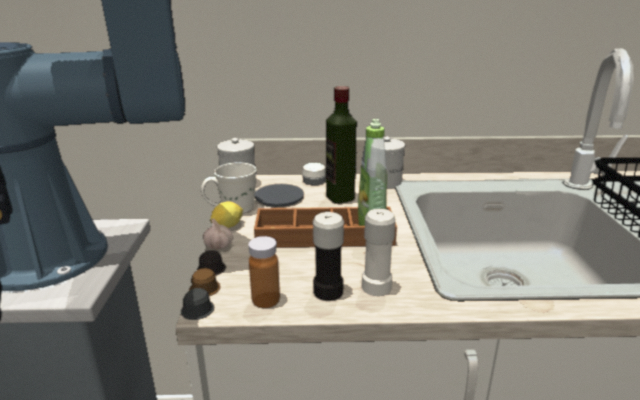

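The top view shows the soap in the far caddy bay (329,120), the oil cap (229,168), stand (263,272), timer (207,247), and heads of salt (412,122), pepper (431,160) and jar (456,208). The side view confirms it: the pepper mill (328,255) is dark and the salt mill (378,250) is pale.

```bash
python3 - <<'E'
from h import *
T=np.load("top0.npz");S=np.load("side0.npz")
P=T["P"]
for n,u,v in [("soap",329,118),("oil",229,168),("stand",263,272),("timer",207,247),("salt",412,120),("pep",432,157),("jar",457,207),("cup",300,305),("can",182,155)]:
    w=P[v-14:v+15,u-14:u+15].reshape(-1,3); print(n,P[v,u].round(3),"ztop",np.nanpercentile(w[:,2],95).round(3))
allp=np.concatenate([P.reshape(-1,3),S["P"].reshape(-1,3)]); allp=allp[~np.isnan(allp).any(1)]
print("table z",P[200,290],P[225,400],S["P"][250,440])
def fit(n,c,z0,z1,rad=.05):
    for nm,Q in(("t",P),("s",S["P"])):
        q=Q.reshape(-1,3); m=(np.hypot(q[:,0]-c[0],q[:,1]-c[1])<rad)&(q[:,2]>z0)&(q[:,2]<z1); q=q[m]
        if len(q)<6: print(n,nm,len(q));continue
        (cx,cy),rr=cv2.minEnclosingCircle(q[:,:2].astype(np.float32))
        A=np.c_[2*q[:,:2],np.ones(len(q))]; s=np.linalg.lstsq(A,(q[:,:2]**2).sum(1),rcond=None)[0]
        print(n,nm,len(q),"enc",round(cx,3),round(cy,3),round(rr,3),"ls",s[:2].round(3),np.sqrt(s[2]+s[0]**2+s[1]**2).round(3),"x",q[:,0].min().round(3),q[:,0].max().round(3),"y",q[:,1].min().round(3),q[:,1].max().round(3),"z",q[:,2].max().round(3))
g=lambda u,v:P[v,u][:2]
fit("soap",g(329,118),.2,.3);fit("soapbody",g(329,118),.06,.2,.07);fit("oil",g(229,168),.22,.3);fit("oilbody",g(229,168),.03,.18,.06)
fit("stand",g(263,272),.008,.02,.075);fit("timer",g(207,247),.01,.06)
fit("salthead",g(412,120),.105,.15);fit("pephead",g(432,157),.105,.15);fit("salt",g(412,120),.02,.09);fit("pep",g(432,157),.02,.09);fit("jar",g(457,207),.02,.12)
E
```

```text
soap [0.626 0.064 0.246] ztop 0.246
oil [0.577 0.25  0.268] ztop 0.269
stand [0.432 0.261 0.014] ztop 0.015
timer [0.512 0.358 0.044] ztop 0.045
salt [ 0.622 -0.114  0.146] ztop 0.144
pep [ 0.537 -0.125  0.143] ztop 0.144
jar [ 0.433 -0.147  0.112] ztop 0.112
cup [0.343 0.204 0.047] ztop 0.05
can [0.691 0.349 0.125] ztop 0.122
table z [ 5.73047212e-01  1.62053354e-01 -1.04358872e-04] [ 0.44641988 -0.05788041  0.00056662] [ 0.83670344  0.2509934  -0.14775542]
soap t 454 enc 0.629 0.063 0.021 ls [0.629 0.064] 0.014 x 0.613 0.648 y 0.044 0.083 z 0.25
soap s 452 enc 0.631 0.058 0.02 ls [0.63  0.056] 0.012 x 0.613 0.649 y 0.038 0.073 z 0.248
soapbody t 1083 enc 0.627 0.064 0.037 ls [0.634 0.066] 0.029 x 0.605 0.641 y 0.028 0.101 z 0.2
soapbody s 1689 enc 0.628 0.055 0.035 ls [0.632 0.053] 0.024 x 0.605 0.656 y 0.023 0.082 z 0.2
oil t 521 enc 0.579 0.251 0.018 ls [0.577 0.251] 0.013 x 0.561 0.597 y 0.234 0.269 z 0.271
oil s 370 enc 0.58 0.248 0.019 ls [0.579 0.248] 0.014 x 0.562 0.596 y 0.231 0.264 z 0.269
oilbody t 666 enc 0.574 0.251 0.036 ls [0.579 0.252] 0.033 x 0.543 0.582 y 0.216 0.2
[... 745 characters left out ...]
562 y -0.15 -0.104 z 0.148
pephead s 925 enc 0.538 -0.132 0.025 ls [ 0.538 -0.135] 0.019 x 0.513 0.561 y -0.157 -0.109 z 0.145
salt t 348 enc 0.622 -0.117 0.026 ls [ 0.622 -0.118] 0.023 x 0.596 0.647 y -0.138 -0.092 z 0.089
salt s 1025 enc 0.621 -0.12 0.026 ls [ 0.621 -0.119] 0.022 x 0.595 0.647 y -0.145 -0.106 z 0.09
pep t 334 enc 0.538 -0.129 0.026 ls [ 0.539 -0.13 ] 0.023 x 0.512 0.564 y -0.15 -0.103 z 0.09
pep s 1042 enc 0.537 -0.132 0.027 ls [ 0.538 -0.131] 0.021 x 0.512 0.563 y -0.157 -0.116 z 0.09
jar t 743 enc 0.433 -0.147 0.024 ls [ 0.433 -0.145] 0.018 x 0.41 0.457 y -0.17 -0.125 z 0.113
jar s 1728 enc 0.435 -0.152 0.025 ls [ 0.434 -0.154] 0.019 x 0.411 0.458 y -0.176 -0.127 z 0.112
```

```bash
python3 - <<'E'
from h import *
P=np.load("top0.npz")["P"]; im=np.load("top0.npz")["im"]
x0,y0=[310,140]
v,u=np.mgrid[140:275,290:385]
q=P[140:275,290:385].reshape(-1,3)
m=(q[:,2]>.039)&(q[:,2]<.050); q=q[m]; 
(c,(w,h),a)=cv2.minAreaRect(q[:,:2].astype(np.float32)); print("rim rect",len(q),c,w,h,a)
print(cv2.boxPoints((c,(w,h),a)).round(3))
print("floors",[P[b,a].round(3) for a,b in((350,243),(340,210),(332,185))])
cv2.imwrite("pics/caddy0.png",cv2.resize(im[100:280,270:390,::-1],None,fx=3.3,fy=3.3,interpolation=cv2.INTER_CUBIC))
E
```

```text
rim rect 1220 (0.5379342436790466, 0.06684945523738861) 0.28024500608444214 0.09241024404764175 0.27598121762275696
[[0.398 0.112]
 [0.398 0.02 ]
 [0.678 0.021]
 [0.678 0.114]]
floors [array([0.439, 0.063, 0.007]), array([0.516, 0.061, 0.008]), array([0.578, 0.061, 0.007])]
```

```bash
python3 -m crank '[[[10,20,16,0,0,-0.116,1],[25,38,16,0,0,-0.116,1],[25,38,16,0,0,-0.116,1],[25,38,16,0,0,-0.116,1],[25,38,16,0,0,0,1]]]' 40; python3 -m crank '[[[25,38,0,0,0,0,1],[25,38,0,0,0,0,1],[25,38,0,0,0,0,1],[25,38,0,0,0,0,1],[25,38,0,0,0,0,1]]]';python3 -m crank '[[[25,38,0,0,0,0,1],[25,38,0,0,0,0,1],[25,38,0,0,0,0,1],[25,38,0,0,0,0,1],[25,38,0,0,0,0,1]]]'; python3 -m crank '[[[12,16,0,0,0,0,1],[0,0,0,0,0,0,1],[0,0,0,0,0,0,1],[0,0,0,0,0,0,1],[0,0,0,0,0,0,1]]]'
cat >> h.py <<'E'
def circ(P,c,z0,z1,rad):
    q=P.reshape(-1,3); q=q[(np.hypot(q[:,0]-c[0],q[:,1]-c[1])<rad)&(q[:,2]>z0)&(q[:,2]<z1)]
    if len(q)<6: return len(q)
    (x,y),rr=cv2.minEnclosingCircle(q[:,:2].astype(np.float32)); return len(q),round(x,4),round(y,4),round(rr,4),np.median(q[:,2]).round(3)
E
python3 - <<'E'
from h import *
s=r.observe(); print(s["eef_pos"],s["joint_positions"].round(2))
im,d,P=cloud("wrist"); cv2.imwrite("pics/w1.png",im[...,::-1])
for z0,z1,rad in((.234,.26,.03),(.212,.236,.035),(.19,.21,.05),(.16,.19,.05)): print(circ(P,(.63,.06),z0,z1,rad))
print("salt",circ(P,(.621,-.119),.13,.16,.04),"pep",circ(P,(.538,-.130),.13,.16,.04))
q=P.reshape(-1,3); q=q[(abs(q[:,0]-.538)<.16)&(abs(q[:,1]-.066)<.06)&(abs(q[:,2]-.045)<.006)]; print(len(q),q.min(0) if len(q) else 0,q.max(0) if len(q) else 0)
E
```

```text
time_s: 0.6
eef_pos: [0.3682, -0.3403, 0.3088]
eef_rot: [-0.0, 1.0, -0.002, -0.0]
ft_force: [1.5, -0.7, -0.9]
grip_width: 0.0881
gripper_force: 0.0
time_s: 1.1
eef_pos: [0.4933, -0.1501, 0.3084]
eef_rot: [-0.0, 1.0, 0.0, -0.0]
ft_force: [1.1, -0.6, -0.2]
grip_width: 0.0879
gripper_force: 0.0
time_s: 1.6
eef_pos: [0.6183, 0.0399, 0.3082]
eef_rot: [0.0, 1.0, 0.001, -0.0]
ft_force: [0.5, 0.2, 0.4]
grip_width: 0.0883
gripper_force: 0.0
time_s: 2.1
eef_pos: [0.6293, 0.0528, 0.3088]
eef_rot: [0.0, 1.0, -0.0, -0.0]
ft_force: [-0.0, -0.4, 0.3]
grip_width: 0.0882
gripper_force: 0.0
[0.6293196  0.0527544  0.30875121] [-0.1   0.25  1.36 -0.    1.53  1.47]
(421, 0.6303, 0.0625, 0.0104, np.float64(0.243))
(816, 0.631, 0.0621, 0.0176, np.float64(0.231))
(476, 0.6299, 0.0622, 0.0243, np.float64(0.2))
(654, 0.6304, 0.0623, 0.0323, np.float64(0.176))
salt (1304, 0.6204, -0.1184, 0.0247, np.float64(0.142)) pep (1069, 0.5376, -0.1282, 0.0243, np.float64(0.142))
1673 [0.40132146 0.02002439 0.039056  ] [0.67633577 0.11277984 0.05007078]
```

```bash
python3 -m crank '[[[1,9,0,0,0,0,0.8],[0,0,-20,0,0,0,0.8],[0,0,-20,0,0,0,0.8],[0,0,-15,0,0,0,0.8],[0,0,-10,0,0,0,0.8]]]' 30; python3 -m crank '[[[0,0,-5,0,0,0,0.8],[0,0,-2,0,0,0,0.8],[0,0,0,0,0,0,0.8],[0,0,0,0,0,0,0.8],[0,0,0,0,0,0,0.8]]]'
python3 -m crank '[[[0,0,0,0,0,0,0],[0,0,0,0,0,0,0],[0,0,0,0,0,0,0],[0,0,0,0,0,0,0],[0,0,0,0,0,0,0]]]' 30; python3 -m crank '[[[0,0,0,0,0,0,0],[0,0,0,0,0,0,0],[0,0,0,0,0,0,0],[0,0,0,0,0,0,0],[0,0,0,0,0,0,0]]]'
```

```text
time_s: 2.65
eef_pos: [0.6302, 0.0631, 0.2422]
eef_rot: [-0.0, 1.0, 0.0, -0.001]
ft_force: [-0.0, 1.1, 0.1]
grip_width: 0.0705
gripper_force: 0.0
time_s: 3.15
eef_pos: [0.6312, 0.0629, 0.2374]
eef_rot: [0.0, 1.0, 0.0, 0.001]
ft_force: [0.4, 0.1, -1.0]
grip_width: 0.0706
gripper_force: 0.0
time_s: 3.65
eef_pos: [0.6308, 0.063, 0.2366]
eef_rot: [-0.0, 1.0, 0.0, 0.0]
ft_force: [-0.2, -0.5, -0.1]
grip_width: 0.0322
gripper_force: 0.0
time_s: 4.15
eef_pos: [0.6315, 0.0634, 0.238]
eef_rot: [-0.0, 1.0, 0.0, 0.001]
ft_force: [0.3, 1.2, 4.5]
grip_width: 0.0003
gripper_force: 2.7
```

```bash
python3 - <<'E'
from h import *
im,d,P=cloud("wrist"); im2,_,P2=cloud("side"); cv2.imwrite("pics/w2.png",np.vstack([im[...,::-1][100:400],im2[...,::-1][60:260]]))
print(r.observe()["ft_force"],r.observe()["grip_width"])
q=P2[100:240,340:410].reshape(-1,3)
for z in np.arange(.03,.33,.02):
    m=(abs(q[:,2]-z)<.01)&(np.hypot(q[:,0]-.63,q[:,1]-.06)<.12)
    if m.sum()>5: print(z.round(2),m.sum(),q[m].min(0).round(3),q[m].max(0).round(3))
E
```

```text
[0.56906332 2.49121196 6.03758845] 0.0003125118757887705
0.03 359 [0.571 0.017 0.02 ] [0.678 0.111 0.04 ]
0.05 268 [0.571 0.018 0.04 ] [0.677 0.113 0.06 ]
0.07 91 [0.605 0.025 0.06 ] [0.656 0.081 0.08 ]
0.09 272 [0.605 0.022 0.08 ] [0.656 0.081 0.1  ]
0.11 269 [0.605 0.021 0.1  ] [0.654 0.072 0.12 ]
0.13 272 [0.606 0.025 0.12 ] [0.654 0.072 0.14 ]
0.15 268 [0.608 0.025 0.14 ] [0.654 0.074 0.16 ]
0.17 262 [0.609 0.026 0.16 ] [0.652 0.077 0.18 ]
0.19 244 [0.611 0.033 0.18 ] [0.65  0.071 0.2  ]
0.21 212 [0.613 0.037 0.2  ] [0.648 0.062 0.22 ]
0.23 202 [0.613 0.041 0.22 ] [0.647 0.074 0.24 ]
0.25 114 [0.621 0.046 0.24 ] [0.642 0.074 0.26 ]
0.27 152 [0.621 0.045 0.26 ] [0.643 0.079 0.28 ]
0.29 49 [0.621 0.043 0.281] [0.641 0.071 0.288]
```

View pics/w2.png

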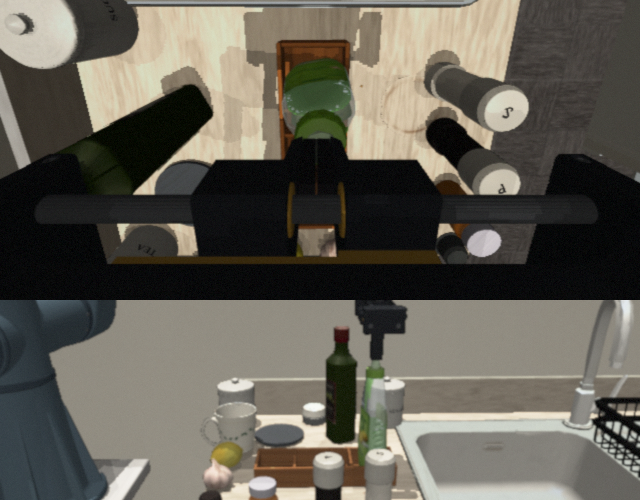

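The fingers are shut with the bottle upright and unmoved; in the side crop the finger tips (376,~355) seem to end at or above the bottle's top. I'll measure where they really are.

```bash
python3 - <<'E'
from h import *
s=r.observe(); print(s["eef_pos"],s["eef_rot"],s["ft_force"],s["joint_positions"].round(3))
im,_,P=cloud("side")
cv2.imwrite("pics/s3.png",cv2.resize(im[60:190,310:440,::-1],None,fx=4.5,fy=4.5,interpolation=cv2.INTER_CUBIC))
for v in range(70,175,4): print(v,P[v,376].round(3),im[v,376])
E
```

```text
[0.6315097  0.06340288 0.23800846] [-2.79224340e-04  9.99999026e-01  5.08152016e-04  1.26954705e-03] [0.56906332 2.49121196 6.03758845] [-8.700e-02  3.020e-01  1.440e+00  1.000e-03  1.397e+00  1.483e+00]
70 [ 0.616 -0.03   0.353] [26 29 31]
74 [ 0.616 -0.03   0.346] [27 27 30]
78 [ 0.616 -0.03   0.34 ] [22 23 25]
82 [ 0.618 -0.021  0.332] [26 26 28]
86 [ 0.618 -0.025  0.326] [25 27 24]
90 [ 0.618 -0.022  0.319] [27 29 30]
94 [ 0.619 -0.022  0.313] [25 26 28]
98 [0.628 0.046 0.291] [25 28 31]
102 [0.628 0.045 0.284] [25 26 24]
106 [0.629 0.048 0.276] [25 28 28]
110 [0.629 0.048 0.268] [20 24 23]
114 [0.63  0.048 0.261] [28 28 30]
118 [0.63  0.047 0.254] [29 28 28]
122 [0.631 0.056 0.244] [124 136 114]
126 [0.631 0.05  0.238] [119 131 108]
130 [0.63  0.042 0.233] [ 85 104  59]
134 [0.63  0.043 0.225] [ 79 103  44]
138 [0.631 0.044 0.217] [129 143 113]
142 [0.631 0.041 0.21 ] [203 204 195]
146 [0.631 0.04  0.203] [202 202 196]
150 [0.631 0.037 0.196] [158 159 154]
154 [0.632 0.038 0.188] [155 157 152]
158 [0.631 0.032 0.182] [156 159 153]
162 [0.631 0.031 0.175] [155 159 151]
166 [0.632 0.032 0.167] [145 152 135]
170 [0.632 0.032 0.159] [130 138 122]
174 [0.632 0.028 0.152] [118 124 107]
```

View pics/s3.png

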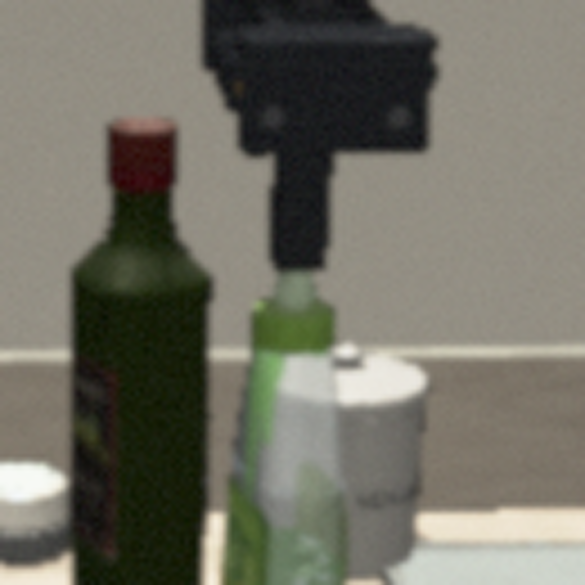

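```bash
python3 - <<'E'
from h import *
im,d,P=cloud("wrist")
for v in range(200,330,6): print(v,[(P[v,u].round(3).tolist(),int(im[v,u].mean())) for u in (316,)])
print(np.array(r.calibration("wrist")["mount"]).round(3))
# forward check w/ side image: project the reported TCP & tip
c=r.calibration("side"); f=200/np.tan(np.radians(c["vertical_fov"])/2)
p=np.array([*r.observe()["eef_pos"]])
for dz in(0,-.019,.03,.011):
    q=c["extrinsics"]@np.r_[p+[0,0,dz],1]; print(dz,(q[0]/q[2]*f+c["cx"]).round(1),(q[1]/q[2]*f+c["cy"]).round(1))
E
python3 -m crank '[[[0,0,0,0,0,0,0.8],[0,0,0,0,0,0,0.8],[0,0,0,0,0,0,0.8],[0,0,0,0,0,0,0.8],[0,0,0,0,0,0,0.8]]]'
python3 - <<'E'
from h import *
im,_,P=cloud("side"); im2,_,P2=cloud("wrist"); print(r.observe()["eef_pos"],r.observe()["ft_force"],r.observe()["grip_width"])
q=P.reshape(-1,3)
for nm,q,i in(("side",P.reshape(-1,3),im),("wrist",P2.reshape(-1,3),im2)):
  m=(i.reshape(-1,3).max(1)<45)&(abs(q[:,0]-.63)<.03)&(abs(q[:,1]-.06)<.09)&(q[:,2]>.19)
  print(nm,m.sum(),np.nanpercentile(q[m],[1,5,50],axis=0).round(3).tolist(),"left/right y",q[m][:,1].min(),q[m][:,1].max())
E
```

```text
200 [([0.648, 0.062, 0.197], 58)]
206 [([0.646, 0.062, 0.207], 66)]
212 [([0.647, 0.062, 0.221], 32)]
218 [([0.646, 0.062, 0.231], 48)]
224 [([0.643, 0.062, 0.233], 63)]
230 [([0.639, 0.062, 0.233], 65)]
236 [([0.638, 0.062, 0.241], 88)]
242 [([0.64, 0.062, 0.252], 16)]
248 [([0.64, 0.062, 0.26], 25)]
254 [([0.64, 0.062, 0.267], 18)]
260 [([0.636, 0.062, 0.266], 24)]
266 [([0.633, 0.062, 0.267], 15)]
272 [([0.63, 0.062, 0.267], 14)]
278 [([0.641, 0.062, 0.29], 14)]
284 [([0.637, 0.062, 0.289], 31)]
290 [([0.635, 0.062, 0.29], 32)]
296 [([0.657, 0.062, 0.325], 20)]
302 [([0.657, 0.062, 0.327], 28)]
308 [([0.656, 0.062, 0.329], 28)]
314 [([0.654, 0.062, 0.329], 33)]
320 [([0.653, 0.062, 0.33], 32)]
326 [([0.402, 0.062, 0.045], 53)]
[[-0.    -0.956 -0.294  0.076]
 [ 1.    -0.     0.     0.001]
 [-0.    -0.294  0.956 -0.156]
 [ 0.     0.     0.     1.   ]]
0 375.5 124.0
-0.019 375.0 133.9
0.03 376.2 108.0
0.011 375.8 118.2
time_s: 4.85
eef_pos: [0.6315, 0.0626, 0.238]
eef_rot: [0.0, 1.0, 0.0, 0.001]
ft_force: [0.4, -0.7, 7.9]
grip_width: 0.0383
gripper_force: 3.7
[0.63157604 0.06266078 0.23804321] [ 0.24108735 -0.54204344  7.89892008] 0.046599021902973735
side 2260 [[0.6, -0.03, 0.255], [0.603, -0.029, 0.268], [0.627, 0.031, 0.352]] left/right y -0.02998055743006167 0.14391056131440405
wrist 57985 [[0.625, -0.017, 0.26], [0.634, -0.016, 0.288], [0.654, 0.063, 0.336]] left/right y -0.018360094336192734 0.14183621335561364
```

```bash
python3 -m crank '[[[0,0,0,0,0,0,0.8],[0,0,0,0,0,0,0.8],[0,0,0,0,0,0,0.8],[0,0,0,0,0,0,0.8],[0,0,0,0,0,0,0.8]]]'
python3 - <<'E'
from h import *
im,_,P=cloud("side"); im2,_,P2=cloud("wrist"); print(r.observe()["eef_pos"],r.observe()["ft_force"],r.observe()["grip_width"])
a=cv2.resize(im[60:190,310:440,::-1],(400,400),interpolation=cv2.INTER_CUBIC)
b=cv2.resize(im2[180:380,220:420,::-1],(400,400),interpolation=cv2.INTER_CUBIC)
cv2.imwrite("pics/c4.png",np.hstack([a,b]))
E
```

```text
time_s: 5.45
eef_pos: [0.6315, 0.0629, 0.238]
eef_rot: [-0.0, 1.0, 0.0, 0.001]
ft_force: [-0.7, 0.0, 7.3]
grip_width: 0.0702
gripper_force: 3.6
[0.63152568 0.06292233 0.23798849] [-0.4317724  -0.96725963  7.89742636] 0.0703971006466491
```

View pics/c4.png

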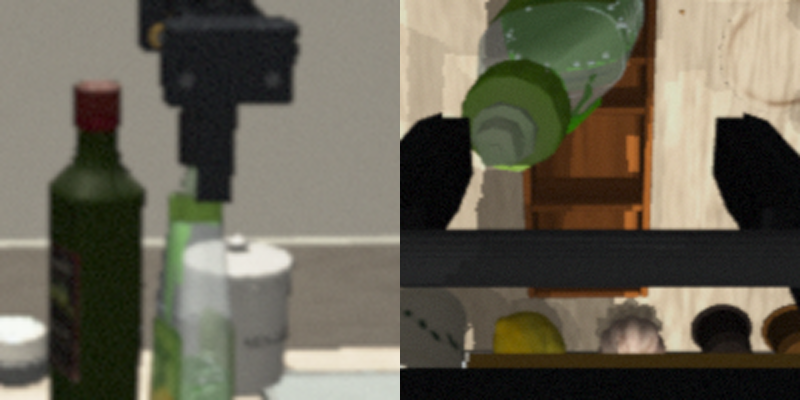

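The left crop shows the collar; the right crop shows the head now leaning to the left (+y) finger at (500,130): opening dragged the top sideways. I'll ease it back by shifting the tool −y, then lift.

```bash
python3 -m crank '[[[0,-5,0,0,0,0,0.8],[0,-5,0,0,0,0,0.8],[0,-5,0,0,0,0,0.8],[0,-5,0,0,0,0,0.8],[0,0,0,0,0,0,0.8]]]'
python3 - <<'E'
from h import *
im2,_,P2=cloud("wrist"); print(circ(P2,(.63,.07),.21,.25,.05),circ(P2,(.63,.07),.1,.2,.06))
im,_,P=cloud("side");print(circ(P,(.63,.07),.21,.25,.035))
a=cv2.resize(im[60:190,310:440,::-1],(400,400),interpolation=cv2.INTER_CUBIC)
b=cv2.resize(im2[180:380,220:420,::-1],(400,400),interpolation=cv2.INTER_CUBIC)
cv2.imwrite("pics/c5.png",np.hstack([a,b]))
# tool-frame fingertip: lowest dark points per side in wrist cloud
q=P2.reshape(-1,3)-r.observe()["eef_pos"]; k=im2.reshape(-1,3).max(1)<40
for sgn in(1,-1):
    m=k&(sgn*q[:,1]>.03)&(sgn*q[:,1]<.065)&(abs(q[:,0])<.02)&(abs(q[:,2])<.06); print(sgn,m.sum(),np.percentile(q[m],[0,2,10,50],axis=0).round(3).tolist() if m.sum() else 0)
E
```

```text
time_s: 6.05
eef_pos: [0.6315, 0.042, 0.2378]
eef_rot: [0.0, 1.0, -0.0, 0.001]
ft_force: [-0.2, -1.3, 6.2]
grip_width: 0.0704
gripper_force: 3.4
(2495, 0.6307, 0.0687, 0.0203, np.float64(0.232)) (2732, 0.6331, 0.0644, 0.0354, np.float64(0.167))
(282, 0.6308, 0.065, 0.0179, np.float64(0.224))
1 2503 [[-0.012, 0.033, -0.007], [-0.008, 0.034, 0.012], [-0.002, 0.034, 0.019], [0.008, 0.039, 0.04]]
-1 2436 [[-0.01, -0.054, 0.01], [-0.007, -0.052, 0.014], [-0.001, -0.05, 0.02], [0.008, -0.042, 0.04]]
```

View pics/c5.png

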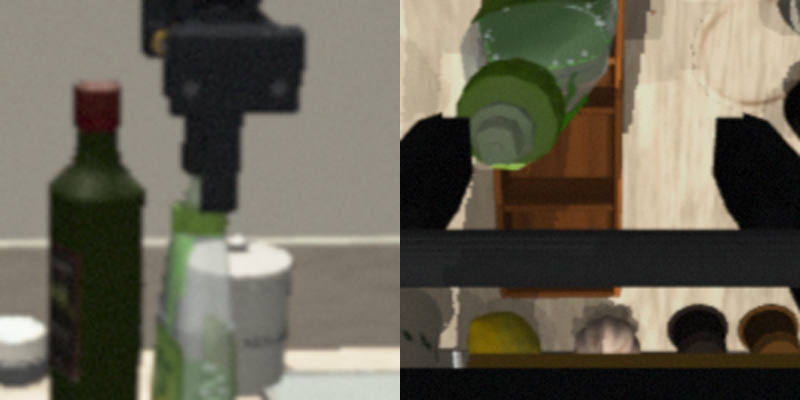

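Now both views show the head still just under the left fingertip, and the cloud puts the fingertips about 11 mm *above* the reported TCP: real fingers are ~30 mm shorter than nominal. I'll raise and re-measure.

```bash
python3 -m crank '[[[0,0,8,0,0,0,0.8],[0,0,12,0,0,0,0.8],[0,0,15,0,0,0,0.8],[0,0,0,0,0,0,0.8],[0,0,0,0,0,0,0.8]]]'
python3 - <<'E'
from h import *
s=r.observe(); im2,_,P2=cloud("wrist"); print(s["eef_pos"],s["ft_force"],s["gripper_force"],circ(P2,(.63,.065),.236,.26,.04),circ(P2,(.63,.065),.212,.236,.05),circ(P2,(.63,.07),.1,.2,.06))
im,_,P=cloud("side");print(circ(P,(.63,.065),.21,.25,.035))
q=P2.reshape(-1,3)-s["eef_pos"]; k=im2.reshape(-1,3).max(1)<40
for sgn in(1,-1):
    m=k&(sgn*q[:,1]>.025)&(sgn*q[:,1]<.065)&(abs(q[:,0])<.02)&(abs(q[:,2])<.06); print(sgn,m.sum(),np.percentile(q[m],[0,2,50,100],axis=0).round(3).tolist())
q=P.reshape(-1,3)-s["eef_pos"];k=im.reshape(-1,3).max(1)<45
m=k&(abs(q[:,0])<.015)&(abs(q[:,1])<.07)&(abs(q[:,2])<.1); print("side",m.sum(),np.percentile(q[m],[0,2,10,50],axis=0).round(3).tolist())
E
```

```text
time_s: 6.65
eef_pos: [0.6311, 0.0431, 0.2724]
eef_rot: [0.0, 1.0, 0.0, 0.001]
ft_force: [0.5, -0.1, 0.9]
grip_width: 0.0706
gripper_force: 0.0
[0.63107258 0.04305243 0.27241265] [ 0.49800391 -0.14252312  0.85894147] 0.0 (569, 0.63, 0.0607, 0.0108, np.float64(0.244)) (1115, 0.6308, 0.061, 0.0175, np.float64(0.231)) (1980, 0.6358, 0.0611, 0.0351, np.float64(0.167))
(348, 0.6315, 0.0599, 0.018, np.float64(0.228))
1 2486 [[-0.011, 0.034, 0.01], [-0.008, 0.034, 0.013], [0.008, 0.04, 0.04], [0.011, 0.052, 0.06]]
-1 2439 [[-0.011, -0.054, 0.01], [-0.006, -0.052, 0.014], [0.008, -0.042, 0.04], [0.011, -0.036, 0.06]]
side 474 [[-0.011, -0.057, 0.012], [-0.01, -0.055, 0.013], [-0.009, -0.054, 0.018], [-0.003, -0.051, 0.039]]
```

The bottle is upright again at (0.630, 0.061). I'll grasp with the true tip height (tip = TCP + 11 mm): TCP z 0.206.

```bash
python3 -m crank '[[[-1,10,0,0,0,0,0.8],[0,9,0,0,0,0,0.8],[0,0,0,0,0,0,0.8],[0,0,-15,0,0,0,0.8],[0,0,-20,0,0,0,0.8]]]' 30; python3 -m crank '[[[0,0,-15,0,0,0,0.8],[0,0,-10,0,0,0,0.8],[0,0,-6,0,0,0,0.8],[0,0,0,0,0,0,0.8],[0,0,0,0,0,0,0.8]]]'
python3 -m crank '[[[0,0,0,0,0,0,0],[0,0,0,0,0,0,0],[0,0,0,0,0,0,0],[0,0,0,0,0,0,0],[0,0,0,0,0,0,0]]]' 30; python3 -m crank '[[[0,0,0,0,0,0,0],[0,0,0,0,0,0,0],[0,0,0,0,0,0,0],[0,0,0,0,0,0,0],[0,0,0,0,0,0,0]]]'
```

```text
time_s: 7.25
eef_pos: [0.6303, 0.0621, 0.2365]
eef_rot: [0.0, 1.0, 0.001, 0.001]
ft_force: [0.3, -0.3, -1.1]
grip_width: 0.0706
gripper_force: 0.0
time_s: 7.75
eef_pos: [0.6302, 0.0619, 0.2061]
eef_rot: [0.0, 1.0, 0.0, 0.0]
ft_force: [0.1, -0.2, -0.3]
grip_width: 0.0705
gripper_force: 0.0
time_s: 8.25
eef_pos: [0.6298, 0.0621, 0.2058]
eef_rot: [-0.0, 1.0, 0.0, 0.0]
ft_force: [-0.5, 1.5, 0.6]
grip_width: 0.0328
gripper_force: 29.5
time_s: 8.75
eef_pos: [0.6298, 0.0621, 0.2058]
eef_rot: [-0.0, 1.0, 0.0, 0.0]
ft_force: [0.6, 1.4, 1.7]
grip_width: 0.0327
gripper_force: 30.0
```

```bash
python3 -m crank '[[[0,0,3,0,0,0,0],[0,0,6,0,0,0,0],[0,0,12,0,0,0,0],[0,0,18,0,0,0,0],[0,0,18,0,0,0,0]]]' 35; python3 -m crank '[[[0,0,14,0,0,0,0],[0,0,9,0,0,0,0],[0,0,0,0,0,0,0],[0,0,0,0,0,0,0],[0,0,0,0,0,0,0]]]'
python3 - <<'E'
from h import *
s=r.observe(); im,_,P=cloud("top"); print(s["eef_pos"]);im2,_,P2=cloud("wrist")
for z in(.1,.15,.2,.25,.3): print(z,circ(P,(.63,.062),z-.012,z+.012,.045),circ(P2,(.63,.062),z-.012,z+.012,.045))
print("stand",circ(P2,(.433,.262),.008,.018,.075)); im,_,P=cloud("side"); print(circ(P,(.63,.062),.06,.28,.045)); q=P.reshape(-1,3); q=q[(abs(q[:,0]-.63)<.02)&(q[:,1]<.06)&(q[:,1]>.0)&(q[:,2]>.03)]; print("lowest",np.sort(q[:,2])[::40].round(3)[:12])
E
```

```text
time_s: 9.25
eef_pos: [0.6295, 0.0619, 0.2635]
eef_rot: [0.0, 1.0, 0.0, -0.0]
ft_force: [-0.7, 0.3, -4.9]
grip_width: 0.0321
gripper_force: 35.0
time_s: 9.75
eef_pos: [0.6291, 0.062, 0.2843]
eef_rot: [-0.0, 1.0, 0.0, -0.001]
ft_force: [1.3, 0.1, -5.3]
grip_width: 0.0326
gripper_force: 35.0
[0.6291131  0.0620343  0.28431918]
0.1 (79, 0.6246, 0.0646, 0.0332, np.float64(0.103)) (37, 0.6458, 0.0652, 0.0291, np.float64(0.104))
0.15 (182, 0.6255, 0.0639, 0.0377, np.float64(0.152)) (221, 0.6388, 0.0624, 0.037, np.float64(0.153))
0.2 (220, 0.6257, 0.0657, 0.0338, np.float64(0.2)) (479, 0.637, 0.062, 0.0343, np.float64(0.201))
0.25 (168, 0.6246, 0.0763, 0.022, np.float64(0.249)) (1251, 0.6302, 0.0615, 0.0324, np.float64(0.25))
0.3 (22, 0.6221, 0.0891, 0.0049, np.float64(0.305)) (3153, 0.6388, 0.0611, 0.0307, np.float64(0.309))
stand (537, 0.4687, 0.2612, 0.0466, np.float64(0.011))
(2662, 0.6277, 0.0552, 0.0356, np.float64(0.188))
lowest [0.03  0.089 0.095 0.098 0.103 0.107 0.111 0.115 0.119 0.123 0.127 0.131]
```

```bash
python3 -m crank '[[[-8,0,0,0,0,0,0],[-16,0,0,0,0,0,0],[-25,0,0,0,0,0,0],[-25,5,0,0,0,0,0],[-24,15,0,0,0,0,0]]]'; python3 -m crank '[[[-20,25,0,0,0,0,0],[-18,30,0,0,0,0,0],[-16,30,0,0,0,0,0],[-16,30,0,0,0,0,0],[-14,27,0,0,0,0,0]]]';python3 -m crank '[[[-10,20,0,0,0,0,0],[-4,12,0,0,0,0,0],[0,6,0,0,0,0,0],[0,0,0,0,0,0,0],[0,0,0,0,0,0,0]]]'
python3 - <<'E'
from h import *
s=r.observe(); print(s["eef_pos"]);im,_,P=cloud("top"); im2,_,P2=cloud("wrist")
print("stand",circ(P,(.433,.262),.006,.022,.075),circ(P2,(.433,.262),.006,.022,.075))
for z in(.15,.2,.25): print(z,circ(P2,s["eef_pos"],z-.012,z+.012,.045))
im,_,P=cloud("side"); q=P.reshape(-1,3); q=q[(abs(q[:,0]-.433)<.02)&(abs(q[:,1]-.235)<.03)&(q[:,2]>.03)]; print("lowest",np.sort(q[:,2])[:200:20].round(3))
E
```

```text
time_s: 10.4
eef_pos: [0.5302, 0.0813, 0.2853]
eef_rot: [0.0, 1.0, -0.0, -0.0]
ft_force: [0.6, 1.5, -4.7]
grip_width: 0.0328
gripper_force: 35.0
time_s: 10.9
eef_pos: [0.4462, 0.2251, 0.2858]
eef_rot: [-0.0, 1.0, 0.001, 0.0]
ft_force: [0.2, 0.3, -4.9]
grip_width: 0.0323
gripper_force: 35.0
time_s: 11.4
eef_pos: [0.4342, 0.2613, 0.2855]
eef_rot: [0.0, 1.0, 0.0, -0.0]
ft_force: [0.1, -0.9, -4.6]
grip_width: 0.0326
gripper_force: 35.0
[0.43424045 0.26126676 0.28550295]
stand (1318, 0.4325, 0.2624, 0.0599, np.float64(0.012)) (2260, 0.4314, 0.262, 0.0598, np.float64(0.012))
0.15 (209, 0.4439, 0.2615, 0.0371, np.float64(0.153))
0.2 (481, 0.4422, 0.2611, 0.0344, np.float64(0.201))
0.25 (1220, 0.4355, 0.2608, 0.0326, np.float64(0.251))
lowest [0.086 0.091 0.095 0.098 0.102 0.105 0.109 0.112 0.115 0.118]
```

```bash
python3 -m crank '[[[-2,1,-5,0,0,0,0],[0,0,-12,0,0,0,0],[0,0,-18,0,0,0,0],[0,0,-16,0,0,0,0],[0,0,-10,0,0,0,0]]]'; python3 -m crank '[[[0,0,-6,0,0,0,0],[0,0,-3,0,0,0,0],[0,0,-1,0,0,0,0],[0,0,0,0,0,0,0],[0,0,0,0,0,0,0]]]'
```

```text
time_s: 12.05
eef_pos: [0.4307, 0.2625, 0.2222]
eef_rot: [0.0, 1.0, 0.0, -0.001]
ft_force: [-0.1, -0.1, -4.7]
grip_width: 0.0326
gripper_force: 35.0
time_s: 12.55
eef_pos: [0.4322, 0.2631, 0.2153]
eef_rot: [-0.0, 1.0, 0.0, 0.001]
ft_force: [-0.3, 0.2, -5.2]
grip_width: 0.0326
gripper_force: 35.0
```

```bash
python3 -m crank '[[[0,0,-1,0,0,0,0],[0,0,-1,0,0,0,0],[0,0,-1,0,0,0,0],[0,0,0,0,0,0,0],[0,0,0,0,0,0,0]]]'
```

```text
time_s: 13.05
eef_pos: [0.4318, 0.2631, 0.2118]
eef_rot: [-0.0, 1.0, 0.0, 0.0]
ft_force: [0.1, 1.4, -3.2]
grip_width: 0.0332
gripper_force: 35.0
```

```bash
python3 -m crank '[[[0,0,-1,0,0,0,0],[0,0,0,0,0,0,0],[0,0,0,0,0,0,0.5],[0,0,0,0,0,0,0.7],[0,0,0,0,0,0,0.8]]]';python3 -m crank '[[[0,0,0,0,0,0,0.8],[0,0,0,0,0,0,0.8],[0,0,5,0,0,0,0.8],[0,0,15,0,0,0,0.8],[0,0,25,0,0,0,0.8]]]';python3 -m crank '[[[0,0,25,0,0,0,0.8],[0,0,15,0,0,0,0.8],[0,0,10,0,0,0,0.8],[0,0,0,0,0,0,0.8],[0,0,0,0,0,0,0.8]]]'
python3 - <<'E'
from h import *
s=r.observe(); im,_,P=cloud("top"); im2,_,P2=cloud("wrist")
print("soap",circ(P,(.433,.262),.235,.27,.04),circ(P2,(.433,.262),.235,.27,.04),"stand",circ(P2,(.433,.262),.006,.022,.075))
print("oil",circ(P2,(.579,.25),.25,.29,.04),circ(P,(.579,.25),.25,.29,.04))
E
```

```text
time_s: 13.55
eef_pos: [0.4317, 0.2629, 0.2105]
eef_rot: [0.0, 1.0, 0.0, -0.0]
ft_force: [-0.5, -0.4, -0.1]
grip_width: 0.0544
gripper_force: 0.0
time_s: 14.05
eef_pos: [0.4307, 0.2626, 0.2548]
eef_rot: [0.001, 1.0, 0.0, -0.002]
ft_force: [-0.2, -0.9, 0.3]
grip_width: 0.0707
gripper_force: 0.0
time_s: 14.55
eef_pos: [0.4315, 0.2629, 0.305]
eef_rot: [0.0, 1.0, 0.0, -0.0]
ft_force: [-0.3, -0.6, -0.2]
grip_width: 0.0707
gripper_force: 0.0
soap (159, 0.4315, 0.2636, 0.0165, np.float64(0.238)) (1135, 0.4325, 0.2631, 0.0171, np.float64(0.238)) stand (1929, 0.4263, 0.2571, 0.0666, np.float64(0.012))
oil (1343, 0.5726, 0.2513, 0.0169, np.float64(0.266)) (15, 0.5765, 0.2569, 0.0157, np.float64(0.267))
```

```bash
python3 -m crank '[[[20,0,0,0,0,0,0.8],[40,-4,0,0,0,0,0.8],[40,-4,0,0,0,0,0.8],[32,-4,0,0,0,0,0.8],[15,-1,0,0,0,0,0.8]]]'
python3 - <<'E'
from h import *
s=r.observe(); im2,_,P2=cloud("wrist"); print(s["eef_pos"])
for a,b in((.255,.28),(.225,.245),(.1,.18)): print("oil",circ(P2,(.579,.25),a,b,.045))
q=P2.reshape(-1,3); 
for z in np.arange(.17,.27,.01): print(z.round(2),circ(P2,(.579,.25),z-.004,z+.004,.04))
E
```

```text
time_s: 15.15
eef_pos: [0.5806, 0.2489, 0.3035]
eef_rot: [0.0, 1.0, -0.0, -0.001]
ft_force: [-0.4, 0.3, -0.8]
grip_width: 0.0706
gripper_force: 0.0
[0.58060093 0.24891644 0.30352734]
oil (1772, 0.5787, 0.2509, 0.018, np.float64(0.267))
oil (141, 0.5837, 0.2511, 0.0168, np.float64(0.239))
oil (500, 0.5858, 0.2521, 0.0347, np.float64(0.148))
0.17 (58, 0.5868, 0.2511, 0.0335, np.float64(0.171))
0.18 (72, 0.5898, 0.2522, 0.0315, np.float64(0.18))
0.19 (281, 0.5788, 0.2512, 0.0369, np.float64(0.193))
0.2 (833, 0.5797, 0.2509, 0.0334, np.float64(0.2))
0.21 (372, 0.5803, 0.251, 0.0225, np.float64(0.209))
0.22 (129, 0.5806, 0.2508, 0.0169, np.float64(0.22))
0.23 (30, 0.5901, 0.2502, 0.0105, np.float64(0.227))
0.24 (81, 0.5837, 0.2511, 0.0168, np.float64(0.24))
0.25 (82, 0.5841, 0.2504, 0.0171, np.float64(0.251))
0.26 (165, 0.5831, 0.2508, 0.0171, np.float64(0.261))
```

```bash
python3 -m crank '[[[-2,3,-10,0,0,0,0.8],[0,0,-20,0,0,0,0.8],[0,0,-20,0,0,0,0.8],[0,0,-16,0,0,0,0.8],[0,0,-10,0,0,0,0.8]]]' 45; python3 -m crank '[[[0,0,-4,0,0,0,0.8],[0,0,0,0,0,0,0.8],[0,0,0,0,0,0,0],[0,0,0,0,0,0,0],[0,0,0,0,0,0,0]]]'; python3 -m crank '[[[0,0,0,0,0,0,0],[0,0,0,0,0,0,0],[0,0,0,0,0,0,0],[0,0,0,0,0,0,0],[0,0,0,0,0,0,0]]]'
```

```text
time_s: 15.7
eef_pos: [0.5749, 0.2532, 0.2274]
eef_rot: [0.0, 1.0, 0.001, -0.001]
ft_force: [-0.1, 1.1, 0.7]
grip_width: 0.0704
gripper_force: 0.0
time_s: 16.2
eef_pos: [0.5772, 0.2531, 0.2265]
eef_rot: [-0.0, 1.0, 0.0, 0.001]
ft_force: [0.2, -0.0, -0.3]
grip_width: 0.0487
gripper_force: 0.0
time_s: 16.7
eef_pos: [0.577, 0.2529, 0.2261]
eef_rot: [0.0, 1.0, 0.0, 0.0]
ft_force: [-0.2, -1.0, 4.1]
grip_width: 0.0403
gripper_force: 43.6
```

```bash
python3 -m crank '[[[0,0,0,0,0,0,0],[0,0,0,0,0,0,0],[0,0,0,0,0,0,0],[0,0,0,0,0,0,0],[0,0,0,0,0,0,0]]]'
python3 - <<'E'
from h import *
im2,_,P2=cloud("wrist"); im,_,P=cloud("side")
a=cv2.resize(im[60:190,270:400,::-1],(400,400),interpolation=cv2.INTER_CUBIC)
b=cv2.resize(im2[180:380,220:420,::-1],(400,400),interpolation=cv2.INTER_CUBIC)
cv2.imwrite("pics/c6.png",np.hstack([a,b])); print(r.observe()["gripper_force"],r.observe()["ft_force"])
E
```

```text
time_s: 17.2
eef_pos: [0.577, 0.253, 0.226]
eef_rot: [-0.0, 1.0, 0.0, 0.0]
ft_force: [-0.8, -1.9, 5.2]
grip_width: 0.04
gripper_force: 43.9
43.87590925383847 [-0.75627085 -2.36448243  5.30849929]
```

View pics/c6.png

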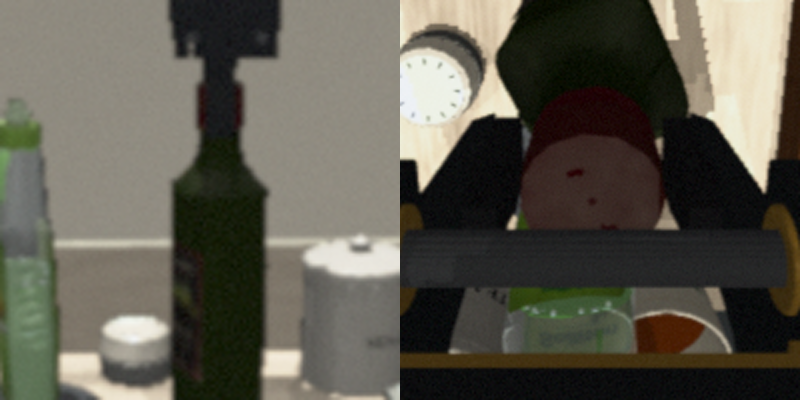

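The fingers straddle the neck below the cap (217,135 in the left half), with width 40 mm and an upward force: the tips are on the shoulder cone. I'll reopen, go up 12 mm and re-grip.

```bash
python3 -m crank '[[[0,0,0,0,0,0,0.6],[0,0,0,0,0,0,0.7],[0,0,4,0,0,0,0.7],[0,0,8,0,0,0,0.7],[0,0,0,0,0,0,0.7]]]'; python3 -m crank '[[[0,0,0,0,0,0,0],[0,0,0,0,0,0,0],[0,0,0,0,0,0,0],[0,0,0,0,0,0,0],[0,0,0,0,0,0,0]]]'; python3 -m crank '[[[0,0,0,0,0,0,0],[0,0,0,0,0,0,0],[0,0,0,0,0,0,0],[0,0,0,0,0,0,0],[0,0,0,0,0,0,0]]]'
```

```text
time_s: 17.8
eef_pos: [0.5774, 0.2533, 0.2391]
eef_rot: [-0.0, 1.0, 0.0, 0.001]
ft_force: [-0.1, -0.3, 0.4]
grip_width: 0.0619
gripper_force: 0.0
time_s: 18.3
eef_pos: [0.5765, 0.2527, 0.2372]
eef_rot: [0.0, 1.0, 0.0, -0.0]
ft_force: [-1.1, -0.4, -2.4]
grip_width: 0.0334
gripper_force: 42.9
time_s: 18.8
eef_pos: [0.5766, 0.253, 0.2373]
eef_rot: [0.0, 1.0, 0.0, -0.0]
ft_force: [0.0, -1.3, -3.6]
grip_width: 0.0335
gripper_force: 42.6
```

```bash
python3 -m crank '[[[0,0,3,0,0,0,0],[0,0,6,0,0,0,0],[0,0,12,0,0,0,0],[0,0,18,0,0,0,0],[0,0,18,0,0,0,0]]]' 50; python3 -m crank '[[[0,0,14,0,0,0,0],[0,0,6,0,0,0,0],[0,0,0,0,0,0,0],[0,0,0,0,0,0,0],[0,0,0,0,0,0,0]]]'; python3 -m crank '[[[0,-5,0,0,0,0,0],[3,-10,0,0,0,0,0],[5,-18,0,0,0,0,0],[8,-25,0,0,0,0,0],[8,-25,0,0,0,0,0]]]';python3 -m crank '[[[8,-25,0,0,0,0,0],[8,-25,0,0,0,0,0],[7,-23,0,0,0,0,0],[4,-15,0,0,0,0,0],[2,-9,0,0,0,0,0]]]';python3 -m crank '[[[0,-5,0,0,0,0,0],[0,0,0,0,0,0,0],[0,0,0,0,0,0,0],[0,0,0,0,0,0,0],[0,0,0,0,0,0,0]]]'
python3 - <<'E'
from h import *
s=r.observe(); print(s["eef_pos"])
for n in("top","side","wrist"):
    im,_,P=cloud(n)
    for z in(.12,.2,.24): print(n,z,circ(P,(.632,.0665),z-.015,z+.015,.045))
    q=P.reshape(-1,3); q=q[(abs(q[:,0]-.56)<.17)&(abs(q[:,1]-.066)<.056)&(abs(q[:,2]-.045)<.006)]; print("rim",q.min(0).round(4),q.max(0).round(4))
q=cloud("side")[2].reshape(-1,3); q=q[(abs(q[:,0]-.63)<.02)&(abs(q[:,1]-.04)<.03)&(q[:,2]>.055)]; print("lowest",np.sort(q[:,2])[:200:20].round(3))
E
```

```text
time_s: 19.3
eef_pos: [0.5768, 0.2531, 0.296]
eef_rot: [-0.0, 1.0, 0.0, 0.0]
ft_force: [0.6, 0.6, -5.2]
grip_width: 0.0335
gripper_force: 47.1
time_s: 19.8
eef_pos: [0.5762, 0.2529, 0.3133]
eef_rot: [0.0, 1.0, 0.0, -0.001]
ft_force: [0.2, -0.0, -5.9]
grip_width: 0.0338
gripper_force: 47.1
time_s: 20.3
eef_pos: [0.6009, 0.1685, 0.3144]
eef_rot: [0.0, 1.0, 0.001, -0.0]
ft_force: [0.3, 0.6, -6.3]
grip_width: 0.0337
gripper_force: 47.1
time_s: 20.8
eef_pos: [0.6301, 0.0711, 0.3144]
eef_rot: [0.0, 1.0, -0.0, -0.0]
ft_force: [0.7, -0.2, -5.8]
grip_width: 0.0335
gripper_force: 47.1
time_s: 21.3
eef_pos: [0.6296, 0.0688, 0.3147]
eef_rot: [-0.0, 1.0, 0.001, 0.0]
ft_force: [-0.2, -0.3, -5.4]
grip_width: 0.0336
gripper_force: 47.1
[0.62963732 0.06881138 0.31467813]
top 0.12 (169, 0.6318, 0.0698, 0.0368, np.float64(0.12))
top 0.2 (244, 0.6288, 0.0713, 0.0352, np.float64(0.201))
top 0.24 (280, 0.6268, 0.0733, 0.0335, np.float64(0.24))
rim [0.3977 0.0208 0.039 ] [0.6766 0.1138 0.0498]
side 0.12 (510, 0.6339, 0.0658, 0.0369, np.float64(0.12))
side 0.2 (592, 0.6336, 0.0641, 0.0363, np.float64(0.2))
side 0.24 (616, 0.6327, 0.0634, 0.0361, np.float64(0.24))
rim [0.3979 0.014  0.039 ] [0.6779 0.1138 0.048 ]
wrist 0.12 (85, 0.6483, 0.0701, 0.0303, np.float64(0.116))
wrist 0.2 (265, 0.6459, 0.0715, 0.0318, np.float64(0.201))
wrist 0.24 (438, 0.6403, 0.0687, 0.0344, np.float64(0.24))
rim [0.4005 0.0204 0.039 ] [0.6764 0.1129 0.0466]
lowest [0.078 0.082 0.085 0.087 0.089 0.091 0.093 0.095 0.097 0.1  ]
```

```bash
python3 -m crank '[[[0,-1,-5,0,0,0,0],[0,0,-12,0,0,0,0],[0,0,-16,0,0,0,0],[0,0,-16,0,0,0,0],[0,0,-10,0,0,0,0]]]'; python3 -m crank '[[[0,0,-5,0,0,0,0],[0,0,-3,0,0,0,0],[0,0,-1,0,0,0,0],[0,0,0,0,0,0,0],[0,0,0,0,0,0,0]]]';  python3 -m crank '[[[0,0,-1,0,0,0,0],[0,0,-1,0,0,0,0],[0,0,0,0,0,0,0],[0,0,0,0,0,0,0],[0,0,0,0,0,0,0]]]'
```

```text
time_s: 22.0
eef_pos: [0.6285, 0.067, 0.2523]
eef_rot: [-0.0, 1.0, 0.0, -0.002]
ft_force: [0.2, -0.7, -6.3]
grip_width: 0.0335
gripper_force: 47.1
time_s: 22.5
eef_pos: [0.6302, 0.067, 0.2474]
eef_rot: [0.0, 1.0, 0.0, 0.001]
ft_force: [-0.6, -0.1, -5.2]
grip_width: 0.0336
gripper_force: 47.1
time_s: 23.0
eef_pos: [0.6298, 0.067, 0.2447]
eef_rot: [0.0, 1.0, 0.0, 0.0]
ft_force: [-0.2, -0.7, -5.7]
grip_width: 0.0334
gripper_force: 47.1
```

```bash
python3 -m crank '[[[0,0,-1,0,0,0,0],[0,0,-1,0,0,0,0],[0,0,0,0,0,0,0],[0,0,0,0,0,0,0],[0,0,0,0,0,0,0]]]'
```

```text
time_s: 23.5
eef_pos: [0.63, 0.067, 0.2432]
eef_rot: [0.0, 1.0, 0.0, 0.0]
ft_force: [0.1, -0.2, -0.3]
grip_width: 0.0336
gripper_force: 47.8
```

```bash
python3 -m crank '[[[0,0,0,0,0,0,0.5],[0,0,0,0,0,0,0.8],[0,0,0,0,0,0,0.8],[0,0,0,0,0,0,0.8],[0,0,3,0,0,0,0.8]]]'; python3 -m crank '[[[0,0,10,0,0,0,0.8],[0,0,20,0,0,0,0.8],[0,0,25,0,0,0,0.8],[0,0,15,0,0,0,0.8],[0,0,0,0,0,0,0.8]]]'; python3 -m crank '[[[0,-20,0,0,0,0.1428,0.8],[0,-30,0,0,0,0.1428,0.8],[-2,-30,0,0,0,0.1428,0.8],[-2,-30,0,0,0,0.1428,0.8],[-2,-30,0,0,0,0.1428,0.8]]]'; python3 -m crank '[[[-2,-25,0,0,0,0.1428,0.8],[-2,-15,0,0,0,0.1428,0.8],[0,-5,0,0,0,0.1428,0.8],[0,0,0,0,0,0.1428,0.8],[0,0,0,0,0,0.1428,0.8]]]'; python3 -m crank '[[[0,0,-15,0,0,0.1428,0.8],[0,0,-15,0,0,0.1428,0.8],[0,0,-15,0,0,0.1428,0.8],[0,0,-15,0,0,0.1428,0.8],[0,0,-15,0,0,0.1428,0.8]]]'; python3 -m crank '[[[0,0,0,0,0,0.1428,0.8],[0,0,0,0,0,0.1428,0.8],[0,0,0,0,0,0.1428,0.8],[0,0,0,0,0,0.1428,0.8],[0,0,0,0,0,0.1428,0.8]]]';python3 -m crank '[[[0,0,0,0,0,0.1428,0.8],[0,0,0,0,0,0.1428,0.8],[0,0,0,0,0,0,0.8],[0,0,0,0,0,0,0.8],[0,0,0,0,0,0,0.8]]]'
python3 - <<'E'
from h import *
s=r.observe(); print(s["eef_pos"],s["joint_positions"].round(2)); im,_,P=cloud("wrist"); T=cloud("top")[2]
print("salt",circ(P,(.6205,-.119),.13,.155,.04),circ(T,(.6205,-.119),.13,.155,.04),"pep",circ(P,(.538,-.13),.13,.155,.04),circ(T,(.538,-.13),.13,.155,.04))
print("oil",circ(T,(.632,.067),.255,.285,.035),"soap",circ(T,(.432,.262),.235,.27,.035))
cv2.imwrite("pics/w7.png",im[...,::-1])
E
```

```text
time_s: 24.0
eef_pos: [0.6296, 0.067, 0.2453]
eef_rot: [-0.0, 1.0, 0.0, -0.0]
ft_force: [-0.8, 0.3, 0.2]
grip_width: 0.0698
gripper_force: 0.0
time_s: 24.5
eef_pos: [0.6311, 0.0669, 0.3192]
eef_rot: [0.0, 1.0, 0.0, 0.003]
ft_force: [0.3, 0.1, -0.1]
grip_width: 0.0707
gripper_force: 0.0
time_s: 25.0
eef_pos: [0.6232, -0.074, 0.3143]
eef_rot: [-0.001, 0.936, 0.353, -0.001]
ft_force: [-0.8, -0.4, 0.1]
grip_width: 0.0707
gripper_force: 0.0
time_s: 25.5
eef_pos: [0.6192, -0.1183, 0.3141]
eef_rot: [-0.001, 0.754, 0.657, -0.0]
ft_force: [0.9, -0.1, 0.2]
grip_width: 0.0704
gripper_force: 0.0
time_s: 26.0
eef_pos: [0.6191, -0.1177, 0.2387]
eef_rot: [-0.001, 0.476, 0.879, -0.0]
ft_force: [-0.1, -0.3, 0.9]
grip_width: 0.0702
gripper_force: 0.0
time_s: 26.5
eef_pos: [0.6192, -0.1178, 0.2392]
eef_rot: [-0.001, 0.139, 0.99, 0.0]
ft_force: [0.4, -0.1, -0.2]
grip_width: 0.0702
gripper_force: 0.0
time_s: 27.0
eef_pos: [0.6195, -0.1179, 0.2401]
eef_rot: [-0.0, 0.001, 1.0, 0.0]
ft_force: [0.1, -0.2, -0.5]
grip_width: 0.0704
gripper_force: 0.0
[ 0.61954095 -0.11793097  0.24014277] [-0.38  0.29  1.45 -0.    1.4  -1.94]
salt (1900, 0.6203, -0.1203, 0.0245, np.float64(0.142)) (441, 0.6213, -0.1178, 0.0247, np.float64(0.142)) pep (2478, 0.5369, -0.13, 0.0245, np.float64(0.142)) (468, 0.5385, -0.1281, 0.0251, np.float64(0.142))
oil (401, 0.6315, 0.0669, 0.0182, np.float64(0.273)) soap (344, 0.4331, 0.264, 0.0175, np.float64(0.239))
```

```bash
python3 -m crank '[[[1,-2,-20,0,0,0,0.8],[0,0,-30,0,0,0,0.8],[0,0,-30,0,0,0,0.8],[0,0,-30,0,0,0,0.8],[0,0,-20,0,0,0,0.8]]]' 25; python3 -m crank '[[[0,0,-10,0,0,0,0.8],[0,0,-5,0,0,0,0.8],[0,0,0,0,0,0,0.8],[0,0,0,0,0,0,0],[0,0,0,0,0,0,0]]]'; python3 -m crank '[[[0,0,0,0,0,0,0],[0,0,0,0,0,0,0],[0,0,0,0,0,0,0],[0,0,0,0,0,0,0],[0,0,0,0,0,0,0]]]'
```

```text
time_s: 27.6
eef_pos: [0.6196, -0.1196, 0.1082]
eef_rot: [-0.001, 0.0, 1.0, 0.0]
ft_force: [0.0, -0.1, -0.8]
grip_width: 0.0704
gripper_force: 0.0
time_s: 28.1
eef_pos: [0.6216, -0.1203, 0.097]
eef_rot: [0.001, -0.0, 1.0, -0.0]
ft_force: [0.7, 0.5, 0.3]
grip_width: 0.0568
gripper_force: 0.0
time_s: 28.6
eef_pos: [0.6215, -0.12, 0.0967]
eef_rot: [0.001, -0.0, 1.0, -0.0]
ft_force: [0.8, 1.8, 4.8]
grip_width: 0.0479
gripper_force: 24.9
```

```bash
python3 -m crank '[[[0,0,4,0,0,0,0],[0,0,10,0,0,0,0],[0,0,20,0,0,0,0],[0,0,28,0,0,0,0],[0,0,28,0,0,0,0]]]' 30; python3 -m crank '[[[0,0,24,0,0,0,0],[0,0,15,0,0,0,0],[-4,5,4,0,0,0,0],[-10,12,0,0,0,0,0],[-14,22,0,0,0,0,0]]]';python3 -m crank '[[[-16,28,0,0,0,0,0],[-16,28,0,0,0,0,0],[-16,28,0,0,0,0,0],[-13,25,0,0,0,0,0],[-10,20,0,0,0,0,0]]]';python3 -m crank '[[[-6,12,0,0,0,0,0],[-1,6,0,0,0,0,0],[0,0,0,0,0,0,0],[0,0,0,0,0,0,0],[0,0,0,0,0,0,0]]]'
python3 - <<'E'
from h import *
s=r.observe(); e=s["eef_pos"]; print(e)
for n in("top","side","wrist"):
    P=cloud(n)[2]; print(n,circ(P,e,.13,.17,.04),circ(P,e,.18,.23,.035))
q=cloud("side")[2].reshape(-1,3); q=q[(abs(q[:,0]-e[0])<.015)&(abs(q[:,1]-.045)<.03)&(q[:,2]>.06)]; print("lowest",np.sort(q[:,2])[:200:20].round(3))
E
```

```text
time_s: 29.1
eef_pos: [0.62, -0.1199, 0.186]
eef_rot: [-0.001, -0.0, 1.0, 0.0]
ft_force: [-0.2, -0.7, -2.4]
grip_width: 0.048
gripper_force: 29.9
time_s: 29.6
eef_pos: [0.5917, -0.0812, 0.2271]
eef_rot: [-0.001, 0.0, 1.0, 0.0]
ft_force: [0.3, 0.4, -2.2]
grip_width: 0.0476
gripper_force: 29.9
time_s: 30.1
eef_pos: [0.5195, 0.0497, 0.227]
eef_rot: [-0.002, -0.001, 1.0, 0.0]
ft_force: [-0.1, 1.0, -2.5]
grip_width: 0.0479
gripper_force: 29.9
time_s: 30.6
eef_pos: [0.5152, 0.0652, 0.2285]
eef_rot: [-0.0, 0.0, 1.0, -0.0]
ft_force: [-0.1, 0.5, -2.9]
grip_width: 0.0477
gripper_force: 29.9
[0.51516206 0.0651802  0.22848856]
top (116, 0.5073, 0.0834, 0.0189, np.float64(0.158)) (33, 0.5076, 0.0848, 0.0087, np.float64(0.194))
side (496, 0.5148, 0.0636, 0.0258, np.float64(0.152)) (588, 0.5149, 0.0594, 0.0211, np.float64(0.205))
wrist (867, 0.5135, 0.0658, 0.0261, np.float64(0.159)) (944, 0.5071, 0.0654, 0.0208, np.float64(0.204))
lowest [0.133 0.135 0.138 0.141 0.143 0.146 0.149 0.152 0.153 0.156]
```

```bash
python3 -m crank '[[[0,1,-8,0,0,0,0],[0,0,-18,0,0,0,0],[0,0,-25,0,0,0,0],[0,0,-25,0,0,0,0],[0,0,-20,0,0,0,0]]]'; python3 -m crank '[[[0,0,-14,0,0,0,0],[0,0,-7,0,0,0,0],[0,0,-4,0,0,0,0],[0,0,-1,0,0,0,0],[0,0,0,0,0,0,0]]]';  python3 -m crank '[[[0,0,-1,0,0,0,0],[0,0,-1,0,0,0,0],[0,0,-1,0,0,0,0],[0,0,0,0,0,0,0],[0,0,0,0,0,0,0]]]'
```

```text
time_s: 31.3
eef_pos: [0.514, 0.067, 0.1307]
eef_rot: [-0.001, -0.0, 1.0, 0.0]
ft_force: [-0.4, 0.7, -2.7]
grip_width: 0.0481
gripper_force: 29.9
time_s: 31.8
eef_pos: [0.5154, 0.067, 0.1073]
eef_rot: [0.001, -0.0, 1.0, -0.0]
ft_force: [0.0, 0.4, -2.9]
grip_width: 0.0482
gripper_force: 29.9
time_s: 32.3
eef_pos: [0.5147, 0.067, 0.1036]
eef_rot: [0.0, -0.0, 1.0, -0.0]
ft_force: [0.8, 0.2, -3.1]
grip_width: 0.0479
gripper_force: 29.9
```

```bash
python3 -m crank '[[[0,0,-1,0,0,0,0],[0,0,-1,0,0,0,0],[0,0,0,0,0,0,0],[0,0,0,0,0,0,0],[0,0,0,0,0,0,0]]]'
```

```text
time_s: 32.8
eef_pos: [0.5157, 0.067, 0.1026]
eef_rot: [0.001, -0.0, 1.0, -0.0]
ft_force: [-0.7, 0.8, 4.8]
grip_width: 0.048
gripper_force: 29.8
```

```bash
python3 -m crank '[[[0,0,1,0,0,0,0.6],[0,0,0,0,0,0,0.8],[0,0,0,0,0,0,0.8],[0,0,0,0,0,0,0.8],[0,0,5,0,0,0,0.8]]]'; python3 -m crank '[[[0,0,15,0,0,0,0.8],[0,0,30,0,0,0,0.8],[0,0,35,0,0,0,0.8],[0,0,30,0,0,0,0.8],[0,0,10,0,0,0,0.8]]]'; python3 -m crank '[[[2,-15,0,0,0,0,0.8],[3,-30,0,0,0,0,0.8],[4,-35,0,0,0,0,0.8],[4,-35,0,0,0,0,0.8],[4,-35,0,0,0,0,0.8]]]'; python3 -m crank '[[[3,-28,0,0,0,0,0.8],[2,-18,0,0,0,0,0.8],[0,0,0,0,0,0,0.8],[0,0,0,0,0,0,0.8],[0,0,0,0,0,0,0.8]]]'
python3 - <<'E'
from h import *
s=r.observe(); print(s["eef_pos"]); P=cloud("wrist")[2]; T=cloud("top")[2]
print("pep",circ(P,(.538,-.13),.13,.155,.04),circ(T,(.538,-.13),.13,.155,.04),"salt",circ(T,(.515,.067),.135,.16,.035),circ(cloud("side")[2],(.515,.067),.135,.16,.035),"oil",circ(T,(.632,.067),.255,.285,.035))
E
```

```text
time_s: 33.3
eef_pos: [0.514, 0.067, 0.107]
eef_rot: [-0.001, -0.0, 1.0, 0.0]
ft_force: [-0.1, -0.3, -0.0]
grip_width: 0.0703
gripper_force: 0.0
time_s: 33.8
eef_pos: [0.5166, 0.0668, 0.2314]
eef_rot: [0.003, -0.0, 1.0, -0.0]
ft_force: [0.3, 0.3, -1.3]
grip_width: 0.0704
gripper_force: 0.0
time_s: 34.3
eef_pos: [0.5305, -0.0849, 0.2251]
eef_rot: [-0.002, -0.0, 1.0, 0.001]
ft_force: [0.5, -0.4, -0.4]
grip_width: 0.0704
gripper_force: 0.0
time_s: 34.8
eef_pos: [0.5364, -0.1279, 0.2271]
eef_rot: [-0.0, -0.001, 1.0, 0.0]
ft_force: [0.4, 0.4, -0.2]
grip_width: 0.0705
gripper_force: 0.0
[ 0.53644363 -0.12788575  0.22706953]
pep (2096, 0.5367, -0.13, 0.0245, np.float64(0.142)) (450, 0.5374, -0.1276, 0.0243, np.float64(0.142)) salt (506, 0.5147, 0.0685, 0.0247, np.float64(0.148)) (310, 0.5151, 0.0646, 0.0247, np.float64(0.147)) oil (399, 0.6313, 0.0677, 0.0183, np.float64(0.273))
```

Salt and oil stand where they should. Now the pepper mill.

```bash
python3 -m crank '[[[1,-1,-20,0,0,0,0.8],[0,0,-30,0,0,0,0.8],[0,0,-30,0,0,0,0.8],[0,0,-25,0,0,0,0.8],[0,0,-15,0,0,0,0.8]]]' 25; python3 -m crank '[[[0,0,-8,0,0,0,0.8],[0,0,-3,0,0,0,0.8],[0,0,0,0,0,0,0.8],[0,0,0,0,0,0,0],[0,0,0,0,0,0,0]]]'; python3 -m crank '[[[0,0,0,0,0,0,0],[0,0,0,0,0,0,0],[0,0,0,0,0,0,0],[0,0,0,0,0,0,0],[0,0,0,0,0,0,0]]]'
```

```text
time_s: 35.45
eef_pos: [0.5368, -0.1288, 0.1057]
eef_rot: [-0.001, -0.001, 1.0, 0.001]
ft_force: [0.1, 0.8, 0.6]
grip_width: 0.0703
gripper_force: 0.0
time_s: 35.95
eef_pos: [0.5385, -0.1303, 0.0977]
eef_rot: [0.001, -0.0, 1.0, -0.0]
ft_force: [-0.4, 0.7, -0.1]
grip_width: 0.0566
gripper_force: 0.0
time_s: 36.45
eef_pos: [0.5383, -0.1302, 0.0973]
eef_rot: [0.001, -0.0, 1.0, -0.0]
ft_force: [-0.5, 1.3, 5.5]
grip_width: 0.0478
gripper_force: 25.0
```

```bash
python3 -m crank '[[[0,0,4,0,0,0,0],[0,0,10,0,0,0,0],[0,0,22,0,0,0,0],[0,0,32,0,0,0,0],[0,0,34,0,0,0,0]]]' 30; python3 -m crank '[[[0,0,30,0,0,0,0],[0,0,20,0,0,0,0],[-4,5,8,0,0,0,0],[-10,14,0,0,0,0,0],[-14,24,0,0,0,0,0]]]';python3 -m crank '[[[-15,30,0,0,0,0,0],[-15,30,0,0,0,0,0],[-14,30,0,0,0,0,0],[-12,27,0,0,0,0,0],[-8,20,0,0,0,0,0]]]';python3 -m crank '[[[-5,12,0,0,0,0,0],[-1,5,0,0,0,0,0],[0,0,0,0,0,0,0],[0,0,0,0,0,0,0],[0,0,0,0,0,0,0]]]'
python3 - <<'E'
from h import *
s=r.observe(); e=s["eef_pos"]; print(e)
for n in("top","side","wrist"):
    P=cloud(n)[2]; print(n,circ(P,e,.17,.2,.04))
q=P.reshape(-1,3); q=q[(abs(q[:,0]-.43)<.06)&(abs(q[:,1]-.066)<.06)&(abs(q[:,2]-.045)<.006)]; print("rim",q.min(0).round(4),q.max(0).round(4))
E
```

```text
time_s: 36.95
eef_pos: [0.5368, -0.1297, 0.1991]
eef_rot: [-0.001, -0.0, 1.0, 0.0]
ft_force: [0.3, -0.3, -3.3]
grip_width: 0.0478
gripper_force: 30.0
time_s: 37.45
eef_pos: [0.509, -0.0871, 0.2559]
eef_rot: [-0.001, 0.0, 1.0, 0.0]
ft_force: [0.4, -0.0, -3.2]
grip_width: 0.0474
gripper_force: 30.0
time_s: 37.95
eef_pos: [0.4437, 0.0518, 0.2556]
eef_rot: [-0.001, -0.001, 1.0, 0.0]
ft_force: [0.6, 0.1, -1.3]
grip_width: 0.0473
gripper_force: 30.0
time_s: 38.45
eef_pos: [0.4401, 0.0662, 0.2565]
eef_rot: [-0.0, 0.0, 1.0, -0.0]
ft_force: [-0.7, 0.0, -2.4]
grip_width: 0.0478
gripper_force: 30.0
[0.44008559 0.06623509 0.25648978]
top (64, 0.4228, 0.0813, 0.012, np.float64(0.187))
side (422, 0.4398, 0.0631, 0.026, np.float64(0.185))
wrist (804, 0.4382, 0.0652, 0.0259, np.float64(0.187))
rim [0.3965 0.0186 0.039 ] [0.4895 0.1109 0.0467]
```

```bash
python3 -m crank '[[[0,0,-10,0,0,0,0],[0,0,-22,0,0,0,0],[0,0,-30,0,0,0,0],[0,0,-30,0,0,0,0],[0,0,-25,0,0,0,0]]]'; python3 -m crank '[[[0,0,-17,0,0,0,0],[0,0,-9,0,0,0,0],[0,0,-4,0,0,0,0],[0,0,-1,0,0,0,0],[0,0,0,0,0,0,0]]]';  python3 -m crank '[[[0,0,-1,0,0,0,0],[0,0,-1,0,0,0,0],[0,0,-1,0,0,0,0],[0,0,-1,0,0,0,0],[0,0,0,0,0,0,0]]]'
```

```text
time_s: 39.1
eef_pos: [0.4389, 0.067, 0.1374]
eef_rot: [-0.001, -0.0, 1.0, 0.0]
ft_force: [0.1, 0.5, -2.9]
grip_width: 0.0474
gripper_force: 30.0
time_s: 39.6
eef_pos: [0.4404, 0.0669, 0.1093]
eef_rot: [0.001, -0.0, 1.0, -0.0]
ft_force: [0.1, -0.5, -2.4]
grip_width: 0.0477
gripper_force: 30.0
time_s: 40.1
eef_pos: [0.4397, 0.067, 0.1045]
eef_rot: [-0.0, -0.0, 1.0, -0.0]
ft_force: [-0.2, 0.2, -3.3]
grip_width: 0.0475
gripper_force: 30.0
```

```bash
python3 -m crank '[[[0,0,-1,0,0,0,0],[0,0,-1,0,0,0,0],[0,0,0,0,0,0,0],[0,0,0,0,0,0,0],[0,0,0,0,0,0,0]]]'
```

```text
time_s: 40.6
eef_pos: [0.4404, 0.067, 0.1034]
eef_rot: [0.001, -0.0, 1.0, -0.0]
ft_force: [-1.4, 0.9, 4.7]
grip_width: 0.0478
gripper_force: 30.0
```

On the floor (4.7 N). Release, retreat and check everything.

```bash
python3 -m crank '[[[0,0,1,0,0,0,0.6],[0,0,0,0,0,0,0.8],[0,0,0,0,0,0,0.8],[0,0,0,0,0,0,0.8],[0,0,5,0,0,0,0.8]]]'; python3 -m crank '[[[0,0,15,0,0,0,0.8],[0,0,35,0,0,0,0.8],[0,0,40,0,0,0,0.8],[0,0,40,0,0,0,0.8],[0,0,20,0,0,0,0.8]]]'; python3 -m crank '[[[-5,-15,10,0,0,0,0.8],[-5,-35,0,0,0,0,0.8],[-5,-40,0,0,0,0,0.8],[-5,-40,0,0,0,0,0.8],[-5,-40,0,0,0,0,0.8]]]'; python3 -m crank '[[[0,-40,0,0,0,0,0.8],[0,-40,0,0,0,0,0.8],[0,-40,0,0,0,0,0.8],[0,-30,0,0,0,0,0.8],[0,-10,0,0,0,0,0.8]]]';python3 -m crank '[[[0,0,0,0,0,0,0.8],[0,0,0,0,0,0,0.8],[0,0,0,0,0,0,0.8],[0,0,0,0,0,0,0.8],[0,0,0,0,0,0,0.8]]]'
python3 - <<'E'
from h import *
print(r.observe()["eef_pos"])
A=cloud("top"); B=cloud("side"); T,S=A[2],B[2]
for n,c,z0,z1 in(("pep",(.439,.0665),.135,.165),("salt",(.515,.0665),.135,.165),("oil",(.632,.0665),.255,.285),("soap",(.432,.262),.235,.265),("jar",(.434,-.149),.1,.12),("timer",(.512,.369),.03,.05)): print(n,circ(T,c,z0,z1,.037),circ(S,c,z0,z1,.037))
for n,P in(("t",T),("s",S)):
    q=P.reshape(-1,3); q=q[(abs(q[:,0]-.538)<.17)&(abs(q[:,1]-.066)<.056)&(abs(q[:,2]-.045)<.005)]; print("rim",n,q.min(0).round(4),q.max(0).round(4))
cv2.imwrite("pics/end.png",np.hstack([cv2.resize(A[0][80:360,150:500,::-1],(400,320)),cv2.resize(B[0][60:320,170:440,::-1],(400,320))]))
E
```

```text
time_s: 41.1
eef_pos: [0.4391, 0.067, 0.1081]
eef_rot: [-0.001, -0.0, 1.0, 0.0]
ft_force: [-0.6, -0.6, 0.3]
grip_width: 0.0706
gripper_force: 0.0
time_s: 41.6
eef_pos: [0.4411, 0.0669, 0.2628]
eef_rot: [0.003, -0.0, 1.0, -0.0]
ft_force: [0.9, 0.3, -0.4]
grip_width: 0.0707
gripper_force: 0.0
time_s: 42.1
eef_pos: [0.4144, -0.1043, 0.2692]
eef_rot: [0.0, -0.001, 1.0, -0.0]
ft_force: [2.0, -0.3, 0.3]
grip_width: 0.0707
gripper_force: 0.0
time_s: 42.6
eef_pos: [0.4143, -0.2656, 0.2688]
eef_rot: [-0.0, 0.001, 1.0, -0.0]
ft_force: [0.1, 1.0, 0.2]
grip_width: 0.0709
gripper_force: 0.0
time_s: 43.1
eef_pos: [0.415, -0.2622, 0.2688]
eef_rot: [0.0, -0.001, 1.0, -0.0]
ft_force: [0.8, 0.5, 0.1]
grip_width: 0.0708
gripper_force: 0.0
[ 0.41498179 -0.26216191  0.26880205]
pep (543, 0.4392, 0.0683, 0.0247, np.float64(0.148)) (317, 0.4405, 0.0648, 0.0249, np.float64(0.147))
salt (505, 0.5147, 0.0681, 0.0246, np.float64(0.149)) (324, 0.5146, 0.0647, 0.0247, np.float64(0.147))
oil (398, 0.631, 0.067, 0.0181, np.float64(0.273)) (252, 0.6306, 0.0636, 0.0182, np.float64(0.268))
soap (343, 0.4333, 0.263, 0.0174, np.float64(0.239)) (106, 0.4333, 0.2607, 0.017, np.float64(0.241))
jar (386, 0.434, -0.1485, 0.0217, np.float64(0.11)) (455, 0.4328, -0.1497, 0.0234, np.float64(0.11))
timer (646, 0.5119, 0.3687, 0.0368, np.float64(0.043)) (108, 0.5161, 0.3745, 0.0358, np.float64(0.044))
rim t [0.3977 0.0203 0.04  ] [0.6768 0.1138 0.05  ]
rim s [0.3976 0.0169 0.04  ] [0.6774 0.1133 0.0499]
```

View pics/end.png

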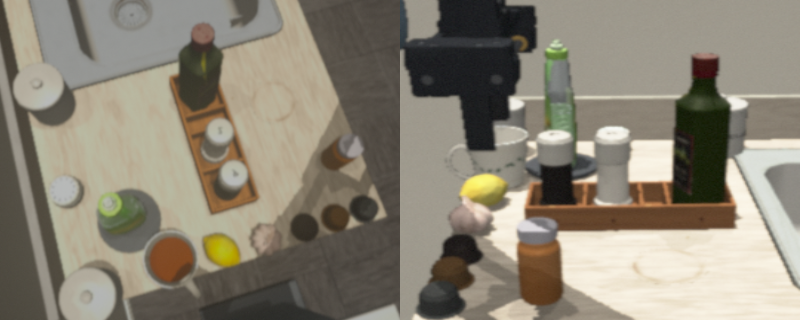

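The final picture shows the dark pepper mill in the near bay (555,170), the white salt mill in the middle bay (612,165), the oil in the large bay (702,130) and the soap on the stand (557,100). All are upright, and the jar and timer have not moved.

```bash
python3 -c "from rig import r; print(r.finish_job())"
```

```text
the job is handed in; nothing more can be done
None
```

The job is handed in at about 43 s: soap on the stand, oil, salt and pepper upright in their bays, slot empty, jar and timer unmoved; one failed grasp briefly tilted the soap, but nothing fell, and I have no verdict back from the judge.

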